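Hold a guide bracket in the corner of the dial checking fixture

ROBOT

A 6-joint arm with a two-finger parallel gripper is mounted at the origin on a cart in front of the work surface, level with it; the furniture and walls round the work are solid. World frame = base frame: x ahead of the robot, y to its left, z up, the work surface at z = 0. Lengths are in mm, angles in rad, forces in N, time in s.
With the tool pointing down it reaches from about 350 to 775 mm from the base axis. Payload 7.3 kg.
Tool frame: the origin (TCP) lies on the centre line of the jaws, within the pads' length; the fingertips stand 22 mm ahead of it and the grasp point (between the pads) lies 3 mm ahead of it; x points along the fingers, z is the direction in which the jaws open and shut, and the axes are right-handed (so a half turn about x gives the same grasp; the last joint's range is limited). The gripper opens to 92 mm and grips with 3 to 60 N. Pads are 19 mm wide; open, the fingers measure 130 mm over their backs; the gripper's body (75 mm by 190 mm) begins 47 mm behind the grasp point.
Start: joints at [-1.286, 0.342, 1.524, -0, 1.275, -0.146], TCP at [219.262, -477.04, 248.741] pointing down, gripper open.
Joint ranges: [-2.53, 2.53], [-0.77, 2.02], [0.04, 2.7], [-1, 4.14], [0.28, 2.66], [-3.11, 3.11]. Speed limits (rad/s): [2.57, 2.57, 3.14, 3.14, 3.14, 3.14].

INTERFACE

Orientations are given as [roll, pitch, yaw] about the fixed x, y, z axes, in that order (R = Rz(yaw) Ry(pitch) Rx(roll)).
In Python, from plant import readout, imaging, bot gives the robot as it stands.
- The arm moves only by the tool arm_command, never from a script. Its argument "plan" is a list of rows, each an object of numbers: "tx", "ty", "tz": the shift along the tool's x, y, z in cm; "wx", "wy", "wz": the turn, a rotation vector about the tool's x, y, z in rad; "jaw": the opening, from -1 (shut) to 1 (fully open). In form: [{"tx": .., "ty": .., "tz": .., "wx": .., "wy": .., "wz": .., "jaw": ..}, ...]. A call has 1 to 20 rows; each row shifts and turns the commanded pose from where the row before left it, along the tool's axes as they then stand; what a row does not reach is not made up. A row lasts 1/10 s, in which the tool goes at most 50 mm and 8.59 degrees, less where a joint would pass 70% of its speed; a pose out of reach is approached as far as the arm can. A call with a gripper value outside its range is refused whole. The fingers move at their own pace and stop on an object; the grip force is fixed at half the most. Time passes only in rows, so rows that do not move let the fingers close. It gives the time, the measured TCP pose, the force and the opening at its end, in the units of the state.
- readout.get_obs(): the state, without advancing time (a new reading comes with each control period).
- imaging.capture(name): name is "side" or "top"; returns the picture (480x640x3 uint8, blue, green, red); there is no depth.
- imaging.get_calibration(name): a dict with "fx", "fy", "cx", "cy" (pixels), "dist" ([k1, k2, p1, p2, k3] as OpenCV has them; the pictures are not rectified), "position" and "rotation" of the camera in the world. Camera axes: x right, y up, looking along -z (the intrinsics and any distortion apply to the point x, -y, -z); pixel columns grow to the right and rows downward; lengths in mm; the calibration is good to about 2 mm. A picture is of the moment at which its call begins. get_calibration takes no time and is no camera call.
- bot.close_job(): hands the job in, once; it reports no verdict.
The state is a dict: "time": time; "joint_positions": joint angles; "dq": joint speeds; "tau": joint torques, N m; "tool_pos": TCP position; "tcp_rot": TCP orientation; "contact_force": force on the tool from outside, world axes, zero at the start; "moment": the same for the moment, N m; "grip_width": finger opening in mm.
Only numpy, scipy, OpenCV 4.12 (cv2) and the standard library are available. Lean on these libraries where they do the work, as an engineer would, in place of code of your own. Each camera call takes 0.05 s, during which the arm holds its last target.

TASK

Check the seamer's guide bracket on the dial fixture: without lifting it off the plate, square it up and slide it back until its foot lies flat against the long back fence, still clear of the gauge spindle so that the spindle is not loaded from the side, then slide it sideways along that fence, pushing the spindle in, until its end is hard against the end stop. Finish while still holding it pressed into the corner, flush against both fences at once and flat on the plate, because the spindle's spring pushes it off before the dial can be read. Leave the can, the oil can and the seam micrometer standing around where they are.

Things in the scene. Friction and masses are not known exactly. Their poses are not given: they have to be found in the camera images.
- fixture: dark ground-steel checking plate, 190 (x) by 260 (y) mm, fixed to the bench, standing on rubber feet; origin at the bench under the plate's centre; its flat top is 20 mm above the origin. Its +x points to the back fence, its +y to the end stop, z up. A round dial gauge, 53 mm across, lies face up outside the end stop; its needle turns as the spindle goes in
- back_fence: bright steel bar along the far (+x) side of the plate, 20 mm thick, 234 mm long, 24 mm high above the plate; origin under its centre on the plate's top. Its working face looks to fixture -x, at fixture x = +65 mm, from y = -125 to +109 mm
- end_stop: bright steel bar across the left (+y) end of the plate, 20 mm thick, 120 mm long, 24 mm high above the plate; origin under its centre on the plate's top. Its working face looks to fixture -y, at fixture y = +105 mm, from x = -60 to +60 mm
- corner (a point): point on the plate's top where the planes of the two working faces meet, at fixture (65, 105, 20) mm; axes as the fixture's
- spindle (a joint): spring spindle of the dial gauge, 6 mm thick, comes out of the end stop's face 6 mm above the plate and 28 mm from the back fence. 0 m = free, sticking out 6 mm; 0.006 m = pushed level with the end stop's face. The spring pushes with 1.6 N when free, 4 N at 6 mm
- bracket_web (a point): centre of the upright web of the loose bracket (see bracket), half-way up: 36 mm above its underside, 36 mm below its top. Bracket axes: +x from the web to the foot's free long edge, which goes against the back fence (51 mm ahead of this point); +y to the end that goes against the end stop (50 mm from this point); z up
- bracket_corner (a point): lower corner of the bracket's foot that belongs in the corner of the fences: 51 mm in x, 50 mm in y and -36 mm in z from bracket_web, in the bracket's axes
- bracket: loose aluminium angle bracket, 0.3 to 0.55 kg: foot 56 (x) by 100 (y) mm, 12 mm thick, two holes; upright web 10 mm thick, 100 mm long, along the foot's near (-x) edge, 72 mm high in all, with slots 22 to 46 mm either side of its middle. Starts on the plate, touching neither fence, within 0.4 rad of the fixture's direction. Origin under the foot's centre, on its underside
- sealed_can_1: bystander: closed tin can, 71 mm across, 107 mm high, behind the fixture; origin at the centre of its underside
- oil_can: bystander: small oil can with a thin spout, 152 mm high, behind the fixture to the right; origin at the centre of its underside
- seam_gauge: bystander: seam micrometer lying on the bench in front to the left, 157 x 111 x 28 mm; origin at the centre of its underside

How it is judged:
By the outcome, as a careful person would: the job done as asked, in the order asked, and still so for the second after the job is handed in, while the arm keeps its last pose, push and grip.
It also fails if it takes over 53 s, if anything falls off the work surface, if the arm or the gripper's body presses on something with over 40 N, if the wrist force passes 120 N, or if a joint passes its speed limit or range.

## Working session

There is one attempt and no reset: what is moved stays moved. The work goes in short steps, Python scripts to look and compute and a tool call to move; the robot and the scene stay as the last step left them, time stands still between calls to the robot, and variables do not carry over. Pictures are saved under pics/ and viewed, and the job is handed in when it is done.

Besides the shell and the picture viewer there is one more tool, called after "Emit:" in YAML: its name, and indented under it one key for each argument. arm_command: Moves the arm, as the interface text tells. Its arguments: {"type":"object","properties":{"plan":{"type":"array"}},"required":["plan"]}

```bash
mkdir -p pics; ls; python3 - <<'E'
from plant import readout, imaging, bot
import cv2
for n in("side","top"):
    cv2.imwrite(f"pics/{n}0.png",imaging.capture(n)); print(imaging.get_calibration(n))
print(readout.get_obs())
E
```

```text
pics
{'fx': 597.5109612570989, 'fy': 597.5109612570989, 'cx': 312.9161039395562, 'cy': 225.4265437823154, 'dist': array([-0.13939286,  0.        ,  0.        ,  0.        ,  0.        ]), 'position': array([165.18662496, 744.94858697, 707.48016711]), 'rotation': array([ 0.89655404, -0.010156  , -2.59244972])}
{'fx': 444.28962192290874, 'fy': 444.28962192290874, 'cx': 314.17317099380824, 'cy': 236.51053310905067, 'dist': array([0.03765563, 0.        , 0.        , 0.        , 0.        ]), 'position': array([395.17811204,  35.937038  , 888.1962926 ]), 'rotation': array([ 0.20204976, -0.005005  , -1.45741397])}
{'time': 0.1, 'joint_positions': array([-1.28601228e+00,  3.42648837e-01,  1.52492227e+00, -1.14534472e-05,
        1.27538211e+00, -1.46024896e-01]), 'dq': array([-1.72292708e-03, -1.85140881e-03, -2.14964068e-03, -1.20508261e-03,
       -2.18221548e-05,  2.42246167e-03]), 'tau': array([ 2.00236376e-03, -4.32003558e+01, -2.44694799e+01,  7.20082107e-02,
        5.26959740e-02, -4.86080432e-05]), 'tool_pos': array([ 219.15505642, -476.70815152,  248.11634621]), 'tcp_rot': array([3.00361774, 1.56943572, 1.86363369]), 'contact_force': array([ 0.04052752,  0.33131493, -0.52536544]), 'moment': array([ 0.01064939, -0.02532182,  0.02447534]), 'grip_width': 91.44665222897757}
```

View pics/top0.png

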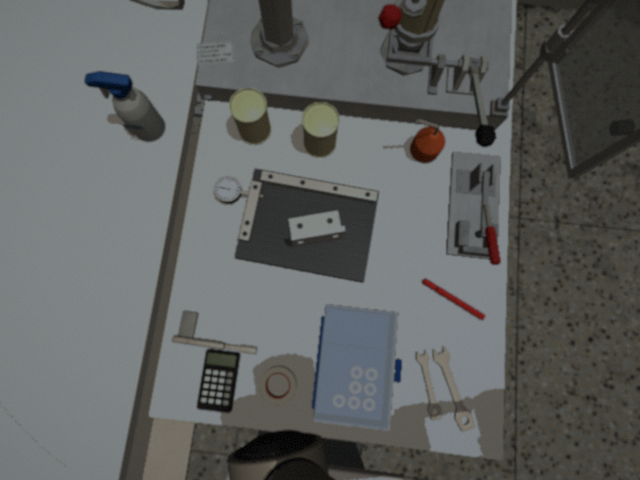

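View pics/side0.png

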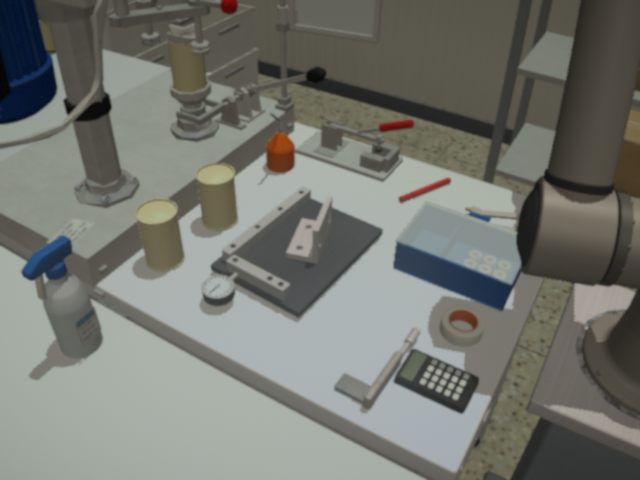

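The top view shows the plate around (310,225), with the fence along (260,175)-(378,195), the stop at (250,210) and the bracket at (316,227). The side view shows the bracket at (312,238), its web towards the robot. Next I'll write helpers and take zoomed crops.

```bash
cat > h.py <<'E'
import numpy as np, cv2
from scipy.spatial.transform import Rotation as R
from plant import readout, imaging, bot
def cam(n):
    c=imaging.get_calibration(n); K=np.array([[c['fx'],0,c['cx']],[0,c['fy'],c['cy']],[0,0,1]])
    return K,np.array(c['dist']),np.array(c['position']),R.from_euler('xyz',c['rotation']).as_matrix()
def ray(n,px,z):
    K,d,p,M=cam(n); u=cv2.undistortPoints(np.array(px,float).reshape(-1,1,2),K,d).reshape(-1,2)
    v=np.c_[u[:,0],-u[:,1],-np.ones(len(u))]@M.T
    return p+v*((z-p[2])/v[:,2])[:,None]
def proj(n,P):
    K,d,p,M=cam(n); q=(np.array(P,float).reshape(-1,3)-p)@M; q=q*[1,-1,-1]
    return cv2.projectPoints(q,np.zeros(3),np.zeros(3),K,d)[0].reshape(-1,2)
def crop(n,box,s,name,pic=None):
    im=imaging.capture(n) if pic is None else cv2.imread(pic); x0,y0,x1,y1=box
    cv2.imwrite(name,cv2.resize(im[y0:y1,x0:x1],None,fx=s,fy=s,interpolation=cv2.INTER_CUBIC))
E
python3 - <<'E'
from h import *
crop("top",(210,150,410,300),4,"pics/t1.png","pics/top0.png")
crop("side",(190,170,400,325),3.8,"pics/s1.png","pics/side0.png")
E
```

```text
(no output)
```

View pics/t1.png

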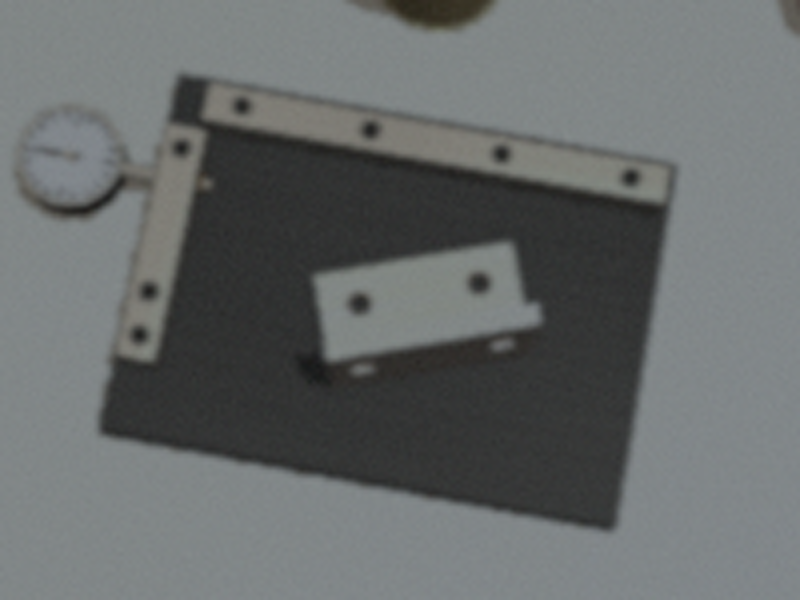

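View pics/s1.png

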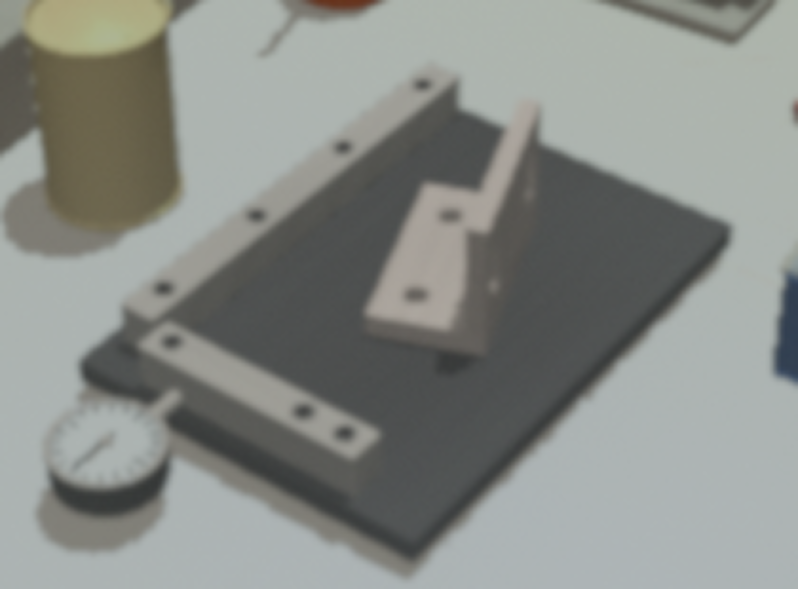

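```bash
cat > fx.py <<'E'
from h import *
def T(px): return np.array(px,float)/4+[210,150]-0.375
def S(px): return np.array(px,float)/3.8+[190,170]-0.37
# fixture pose from plate corners top view
L=np.array([[95,130],[95,-130],[-95,-130],[-95,130]],float)
def fit(L,W):
    l=L-L.mean(0); w=W-W.mean(0)
    a=np.arctan2((l[:,0]*w[:,1]-l[:,1]*w[:,0]).sum(),(l*w).sum())
    M=np.array([[np.cos(a),-np.sin(a)],[np.sin(a),np.cos(a)]]); t=W.mean(0)-M@L.mean(0)
    return a,t,np.linalg.norm(L@M.T+t-W,axis=1)
E
python3 - <<'E'
from fx import *
W=ray("top",T([[180,75],[677,165],[615,528],[100,432]]),20)[:,:2]
print("top plate",fit(L,W))
W=ray("side",S([[455,105],[731,228],[413,552]]),20)[:,:2]
print("side plate",W, fit(L[1:],W))
# fence top outer corners z=44: back fence x65..85,y-125..109
W=ray("top",T([[207,82],[675,165],[663,206],[202,120]]),44)[:,:2]
print("top fence",fit(np.array([[85,109],[85,-125],[65,-125],[65,109]],float),W))
W=ray("top",T([[168,123],[207,130],[156,361],[116,353]]),44)[:,:2]
print("top stop",fit(np.array([[60,125],[60,105],[-60,105],[-60,125]],float),W))
W=ray("side",S([[433,65],[460,78],[152,318],[124,302]]),44)[:,:2]
print("side fence",fit(np.array([[85,-125],[65,-125],[65,109],[85,109]],float),W))
W=ray("side",S([[140,345],[175,320],[382,434],[350,460]]),44)[:,:2]
print("side stop",fit(np.array([[60,125],[60,105],[-60,105],[-60,125]],float),W))
A=ray("top",T([[313,273],[513,241]]),32)[:,:2]; print("foot far edge top",A)
A=ray("side",S([[365,318],[425,183]]),32)[:,:2]; print("foot far edge side",A)
print("web top side",ray("side",S([[490,232],[538,103],[468,225],[525,100]]),92))
print("web top top",ray("top",T([[327,362],[543,325],[543,303]]),92))
print(imaging.get_calibration('top')['position'])
E
```

```text
top plate (np.float64(-0.0724770104657129), array([597.07579355,  67.45250453]), array([1.14432579, 0.9727485 , 1.75040781, 1.37783551]))
side plate [[660.27173472 -64.16622703]
 [494.58858361 -49.45368071]
 [511.10187062 209.81304619]] (np.float64(-0.10223287119457077), array([591.24443559,  71.93972158]), array([12.5516587 , 11.25489904,  1.58246672]))
top fence (np.float64(-0.07305632725987131), array([597.14481974,  67.80346795]), array([1.04176262, 1.73233647, 1.39974348, 0.64704175]))
top stop (np.float64(-0.07204118627116148), array([598.21960377,  67.36583077]), array([0.65412262, 0.59691355, 0.48089653, 0.75963739]))
side fence (np.float64(-0.08225681441605874), array([597.23648209,  70.51631597]), array([1.84227765, 2.70610681, 2.17037474, 2.60261355]))
side stop (np.float64(-0.09289847154159317), array([595.04706698,  69.14725169]), array([1.20368685, 1.91922588, 0.85231634, 1.77674734]))
foot far edge top [[601.455718   107.60530621]
 [629.1186573   10.75106485]]
foot far edge side [[600.06771107 110.39286831]
 [630.09369537  12.40364359]]
web top side [[ 5.46858565e+02  9.15448030e+01  9.20000000e+01]
 [ 5.76798909e+02 -1.26774572e+00  9.20000000e+01]
 [ 5.57354928e+02  9.25001328e+01  9.20000000e+01]
 [ 5.83081750e+02 -9.85931529e-02  9.20000000e+01]]
web top top [[546.23685948  91.01717481  92.        ]
 [574.69914077  -5.23794822  92.        ]
 [585.00056264  -4.21075615  92.        ]]
[395.17811204  35.937038   888.1962926 ]
```

```bash
cat > go.py <<'E'
from h import *
def cur():
    o=readout.get_obs(); return o,np.array(o['tool_pos']),R.from_euler('xyz',o['tcp_rot']).as_matrix()
def target(yaw):  # tool x down, tool z along +-(cos yaw, sin yaw)
    o,p,M=cur(); z=np.array([np.cos(yaw),np.sin(yaw),0]); x=np.array([0,0,-1.])
    best=None
    for s in(1,-1):
        zz=s*z; Mt=np.c_[x,np.cross(zz,x),zz]; rv=R.from_matrix(M.T@Mt).as_rotvec()
        if best is None or np.linalg.norm(rv)<np.linalg.norm(best[1]): best=(Mt,rv)
    return best
def show(P,yaw):
    o,p,M=cur(); Mt,rv=target(yaw)
    d=np.array(P)-p
    print("t",o['time'],"pos",p.round(1),"turn",rv.round(4),"shift in target axes cm",(Mt.T@d/10).round(3),"in current axes",(M.T@d/10).round(3))
    print("F",np.round(o['contact_force'],1),"M",np.round(o['moment'],2),"w",round(o['grip_width'],1),"q",np.round(o['joint_positions'],2)); print("tool axes cols",M.round(3).tolist())
E
python3 - <<'E'
from go import *
show([566,45,130],0.283)
# cans: top ellipse centre at z=107
print(ray("top",[[248,105],[320,119],[428,130]],107))
print(ray("side",[[157,212],[216,176]],107))
E
```

```text
t 0.1 pos [ 219.2 -476.7  248.1] turn [-1.423e+00 -1.000e-03 -1.100e-03] shift in target axes cm [11.812 40.41  47.873] in current axes [ 11.866  53.3   -32.903]
F [ 0.   0.3 -0.5] M [ 0.01 -0.03  0.02] w 91.4 q [-1.29  0.34  1.52 -0.    1.28 -0.15]
tool axes cols [[-0.0, 0.909, 0.418], [0.001, 0.418, -0.909], [-1.0, 0.0, -0.001]]
[[ 793.79417184  203.99252634  107.        ]
 [ 781.43054184   64.8858465   107.        ]
 [ 782.25903151 -139.41939428  107.        ]]
[[790.71696943 208.66797362 107.        ]
 [774.18889788  72.23633221 107.        ]]
```

```bash
python3 - <<'E'
from go import *
from scipy.linalg import expm
o,p,M=cur(); Mt,rv=target(.283); n=18; r=R.from_rotvec(rv/n).as_matrix()
A=np.zeros((3,3)); m=M.copy()
for i in range(n): A+=m; m=m@r
print((np.linalg.solve(A,np.array([566,45,130])-p)/10), rv/n)
E
```

```text
[0.65688565 3.76446679 0.44945691] [-7.90546562e-02 -5.43923079e-05 -6.18500182e-05]
```

Emit:
arm_command:
  plan:
    - {"tx": 0.65, "ty": 3.76, "tz": 0.45, "wx": -0.079, "jaw": 1}
    - {"tx": 0.65, "ty": 3.76, "tz": 0.45, "wx": -0.079, "jaw": 1}
    - {"tx": 0.65, "ty": 3.76, "tz": 0.45, "wx": -0.079, "jaw": 1}
    - {"tx": 0.65, "ty": 3.76, "tz": 0.45, "wx": -0.079, "jaw": 1}
    - {"tx": 0.65, "ty": 3.76, "tz": 0.45, "wx": -0.079, "jaw": 1}
    - {"tx": 0.65, "ty": 3.76, "tz": 0.45, "wx": -0.079, "jaw": 1}
    - {"tx": 0.65, "ty": 3.76, "tz": 0.45, "wx": -0.079, "jaw": 1}
    - {"tx": 0.65, "ty": 3.76, "tz": 0.45, "wx": -0.079, "jaw": 1}
    - {"tx": 0.65, "ty": 3.76, "tz": 0.45, "wx": -0.079, "jaw": 1}
    - {"tx": 0.65, "ty": 3.76, "tz": 0.45, "wx": -0.079, "jaw": 1}
    - {"tx": 0.65, "ty": 3.76, "tz": 0.45, "wx": -0.079, "jaw": 1}
    - {"tx": 0.65, "ty": 3.76, "tz": 0.45, "wx": -0.079, "jaw": 1}
    - {"tx": 0.65, "ty": 3.76, "tz": 0.45, "wx": -0.079, "jaw": 1}
    - {"tx": 0.65, "ty": 3.76, "tz": 0.45, "wx": -0.079, "jaw": 1}
    - {"tx": 0.65, "ty": 3.76, "tz": 0.45, "wx": -0.079, "jaw": 1}
    - {"tx": 0.65, "ty": 3.76, "tz": 0.45, "wx": -0.079, "jaw": 1}
    - {"tx": 0.65, "ty": 3.76, "tz": 0.45, "wx": -0.079, "jaw": 1}
    - {"tx": 0.65, "ty": 3.76, "tz": 0.45, "wx": -0.079, "jaw": 1}
    - {"jaw": 1}
    - {"jaw": 1}

```text
invalid input at $.plan[0]: expected keys tx, ty, tz, wx, wy, wz, jaw
```

Emit:
arm_command:
  plan:
    - {"tx": 0.65, "ty": 3.76, "tz": 0.45, "wx": -0.079, "wy": 0, "wz": 0, "jaw": 1}
    - {"tx": 0.65, "ty": 3.76, "tz": 0.45, "wx": -0.079, "wy": 0, "wz": 0, "jaw": 1}
    - {"tx": 0.65, "ty": 3.76, "tz": 0.45, "wx": -0.079, "wy": 0, "wz": 0, "jaw": 1}
    - {"tx": 0.65, "ty": 3.76, "tz": 0.45, "wx": -0.079, "wy": 0, "wz": 0, "jaw": 1}
    - {"tx": 0.65, "ty": 3.76, "tz": 0.45, "wx": -0.079, "wy": 0, "wz": 0, "jaw": 1}
    - {"tx": 0.65, "ty": 3.76, "tz": 0.45, "wx": -0.079, "wy": 0, "wz": 0, "jaw": 1}
    - {"tx": 0.65, "ty": 3.76, "tz": 0.45, "wx": -0.079, "wy": 0, "wz": 0, "jaw": 1}
    - {"tx": 0.65, "ty": 3.76, "tz": 0.45, "wx": -0.079, "wy": 0, "wz": 0, "jaw": 1}
    - {"tx": 0.65, "ty": 3.76, "tz": 0.45, "wx": -0.079, "wy": 0, "wz": 0, "jaw": 1}
    - {"tx": 0.65, "ty": 3.76, "tz": 0.45, "wx": -0.079, "wy": 0, "wz": 0, "jaw": 1}
    - {"tx": 0.65, "ty": 3.76, "tz": 0.45, "wx": -0.079, "wy": 0, "wz": 0, "jaw": 1}
    - {"tx": 0.65, "ty": 3.76, "tz": 0.45, "wx": -0.079, "wy": 0, "wz": 0, "jaw": 1}
    - {"tx": 0.65, "ty": 3.76, "tz": 0.45, "wx": -0.079, "wy": 0, "wz": 0, "jaw": 1}
    - {"tx": 0.65, "ty": 3.76, "tz": 0.45, "wx": -0.079, "wy": 0, "wz": 0, "jaw": 1}
    - {"tx": 0.65, "ty": 3.76, "tz": 0.45, "wx": -0.079, "wy": 0, "wz": 0, "jaw": 1}
    - {"tx": 0.65, "ty": 3.76, "tz": 0.45, "wx": -0.079, "wy": 0, "wz": 0, "jaw": 1}
    - {"tx": 0.65, "ty": 3.76, "tz": 0.45, "wx": -0.079, "wy": 0, "wz": 0, "jaw": 1}
    - {"tx": 0.65, "ty": 3.76, "tz": 0.45, "wx": -0.079, "wy": 0, "wz": 0, "jaw": 1}
    - {"tx": 0, "ty": 0, "tz": 0, "wx": 0, "wy": 0, "wz": 0, "jaw": 1}
    - {"tx": 0, "ty": 0, "tz": 0, "wx": 0, "wy": 0, "wz": 0, "jaw": 1}

```text
time: 2.1
tool_pos: [565.9, 44.4, 131.3]
tcp_rot: [-2.989, 1.57, -2.705]
contact_force: [0.8, -0.0, 0.1]
grip_width: 92.2
```

```bash
python3 - <<'E'
from go import *
show([566,45,62],0.283)
crop("side",(190,100,400,310),2.8,"pics/s2.png")
E
```

```text
t 2.1 pos [565.9  44.4 131.3] turn [ 0.0003 -0.0009  0.0001] shift in target axes cm [6.932 0.059 0.026] in current axes [6.932 0.06  0.032]
F [ 0.8 -0.   0.1] M [-0.03 -0.12  0.02] w 92.2 q [-0.06  0.53  1.56 -0.    1.04 -0.34]
tool axes cols [[-0.001, -0.28, 0.96], [-0.0, 0.96, 0.28], [-1.0, -0.0, -0.001]]
```

View pics/s2.png

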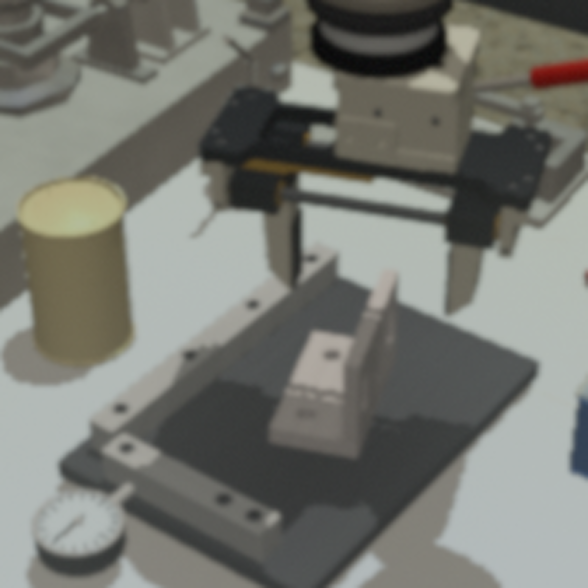

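The open jaws (fingertips at about (293,280) and (458,308)) straddle the web at (372,360), so I'll descend and grip.

Emit:
arm_command:
  plan:
    - {"tx": 1.5, "ty": 0, "tz": 0, "wx": 0, "wy": 0, "wz": 0, "jaw": 1}
    - {"tx": 2.0, "ty": 0, "tz": 0, "wx": 0, "wy": 0, "wz": 0, "jaw": 1}
    - {"tx": 2.0, "ty": 0, "tz": 0, "wx": 0, "wy": 0, "wz": 0, "jaw": 1}
    - {"tx": 1.0, "ty": 0, "tz": 0, "wx": 0, "wy": 0, "wz": 0, "jaw": 1}
    - {"tx": 0.3, "ty": 0, "tz": 0, "wx": 0, "wy": 0, "wz": 0, "jaw": 1}
    - {"tx": 0, "ty": 0, "tz": 0, "wx": 0, "wy": 0, "wz": 0, "jaw": 1}
    - {"tx": 0, "ty": 0, "tz": 0, "wx": 0, "wy": 0, "wz": 0, "jaw": 0.2}
    - {"tx": 0, "ty": 0, "tz": 0, "wx": 0, "wy": 0, "wz": 0, "jaw": -0.3}
    - {"tx": 0, "ty": 0, "tz": 0, "wx": 0, "wy": 0, "wz": 0, "jaw": -0.5}
    - {"tx": 0, "ty": 0, "tz": 0, "wx": 0, "wy": 0, "wz": 0, "jaw": -0.6}
    - {"tx": 0, "ty": 0, "tz": 0, "wx": 0, "wy": 0, "wz": 0, "jaw": -0.6}
    - {"tx": 0, "ty": 0, "tz": 0, "wx": 0, "wy": 0, "wz": 0, "jaw": -0.6}

```text
time: 3.35
tool_pos: [566.2, 43.8, 63.8]
tcp_rot: [-0.91, 1.571, -0.628]
contact_force: [0.8, -0.2, 1.1]
grip_width: 48.1
```

```bash
python3 - <<'E'
from go import *
show([566,45,62],0.283)
crop("side",(190,100,400,310),2.8,"pics/s3.png")
E
```

```text
t 3.35 pos [566.2  43.8  63.8] turn [-0.0009  0.0001  0.0001] shift in target axes cm [0.178 0.117 0.013] in current axes [0.178 0.117 0.012]
F [ 0.8 -0.2  1.1] M [ 0.02 -0.14 -0.06] w 48.1 q [-0.06  0.62  1.62 -0.    0.89 -0.34]
tool axes cols [[0.0, -0.278, 0.96], [-0.0, 0.96, 0.278], [-1.0, -0.0, 0.0]]
```

View pics/s3.png

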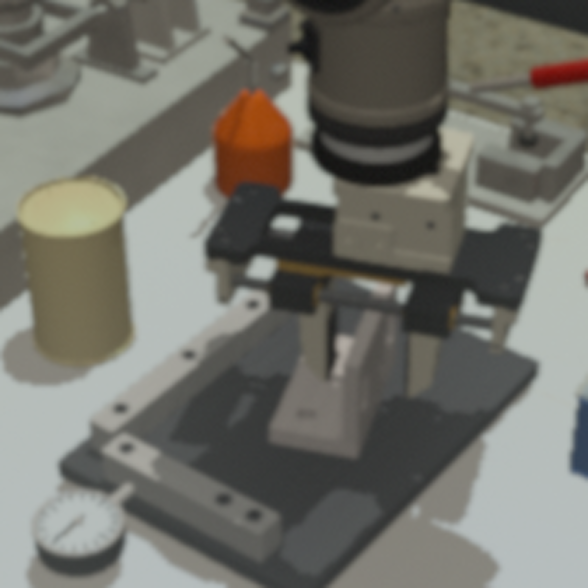

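The jaws are half shut around the web (372,330) with the tips clear of the foot. I'll lower slightly and close fully.

Emit:
arm_command:
  plan:
    - {"tx": 0.15, "ty": 0.1, "tz": 0, "wx": 0, "wy": 0, "wz": 0, "jaw": -0.6}
    - {"tx": 0, "ty": 0, "tz": 0, "wx": 0, "wy": 0, "wz": 0, "jaw": -0.7}
    - {"tx": 0, "ty": 0, "tz": 0, "wx": 0, "wy": 0, "wz": 0, "jaw": -0.75}
    - {"tx": 0, "ty": 0, "tz": 0, "wx": 0, "wy": 0, "wz": 0, "jaw": -0.85}
    - {"tx": 0, "ty": 0, "tz": 0, "wx": 0, "wy": 0, "wz": 0, "jaw": -1}
    - {"tx": 0, "ty": 0, "tz": 0, "wx": 0, "wy": 0, "wz": 0, "jaw": -1}
    - {"tx": 0, "ty": 0, "tz": 0, "wx": 0, "wy": 0, "wz": 0, "jaw": -1}
    - {"tx": 0, "ty": 0, "tz": 0, "wx": 0, "wy": 0, "wz": 0, "jaw": -1}

```text
time: 4.2
tool_pos: [566.0, 44.7, 62.2]
tcp_rot: [-0.591, 1.571, -0.31]
contact_force: [1.2, 0.9, -0.3]
grip_width: 10.2
```

```bash
python3 - <<'E'
from go import *
show([566,45,62],0.283)
crop("side",(190,100,400,310),2.8,"pics/s4.png")
crop("top",(210,150,410,300),4,"pics/t4.png")
E
```

```text
t 4.2 pos [566.   44.7  62.2] turn [-0.0011  0.0001  0.0001] shift in target axes cm [0.02  0.024 0.011] in current axes [0.02  0.024 0.011]
F [ 1.2  0.9 -0.3] M [ 0.06 -0.18 -0.08] w 10.2 q [-0.06  0.63  1.62 -0.    0.89 -0.34]
tool axes cols [[0.0, -0.278, 0.961], [-0.0, 0.961, 0.278], [-1.0, -0.0, 0.0]]
```

View pics/s4.png

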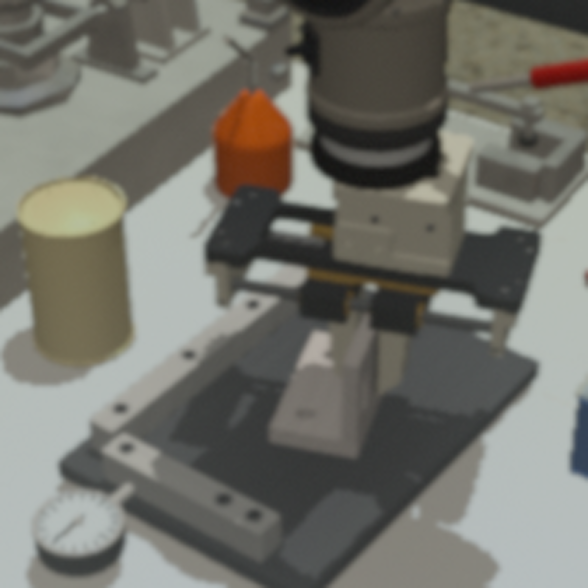

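View pics/t4.png

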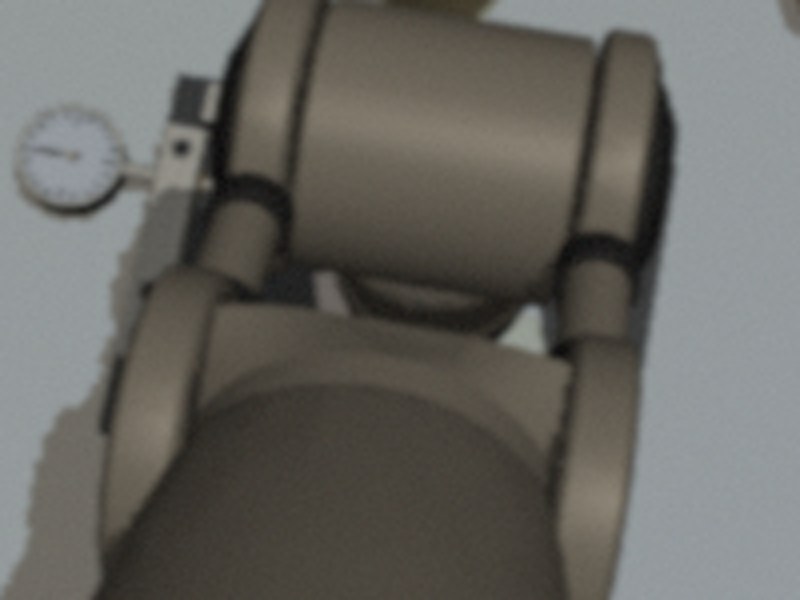

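The bracket is gripped (opening 10.2 mm), and it is still flat on the plate at (320,430) in the side crop. The arm hides it from the top camera. Next I'll square it up in place.

Emit:
arm_command:
  plan:
    - {"tx": 0.02, "ty": 0, "tz": 0, "wx": 0.03, "wy": 0, "wz": 0, "jaw": -1}
    - {"tx": 0, "ty": 0, "tz": 0, "wx": 0.06, "wy": 0, "wz": 0, "jaw": -1}
    - {"tx": 0, "ty": 0, "tz": 0, "wx": 0.06, "wy": 0, "wz": 0, "jaw": -1}
    - {"tx": 0, "ty": 0, "tz": 0, "wx": 0.06, "wy": 0, "wz": 0, "jaw": -1}
    - {"tx": 0, "ty": 0, "tz": 0, "wx": 0.06, "wy": 0, "wz": 0, "jaw": -1}
    - {"tx": 0, "ty": 0, "tz": 0, "wx": 0.056, "wy": 0, "wz": 0, "jaw": -1}
    - {"tx": 0, "ty": 0, "tz": 0, "wx": 0.03, "wy": 0, "wz": 0, "jaw": -1}
    - {"tx": 0.02, "ty": 0, "tz": 0, "wx": 0, "wy": 0, "wz": 0, "jaw": -1}
    - {"tx": 0, "ty": 0, "tz": 0, "wx": 0, "wy": 0, "wz": 0, "jaw": -1}

```text
time: 5.2
tool_pos: [566.0, 44.8, 62.2]
tcp_rot: [0.135, 1.57, 0.062]
contact_force: [-0.4, 0.8, 3.8]
grip_width: 10.0
```

```bash
python3 - <<'E'
from go import *
show([566,45,62],-0.074)
crop("side",(190,100,400,310),2.8,"pics/s5.png")
E
```

```text
t 5.2 pos [566.   44.8  62.2] turn [ 0.0007  0.0005 -0.0001] shift in target axes cm [ 0.017  0.018 -0.006] in current axes [ 0.017  0.018 -0.006]
F [-0.4  0.8  3.8] M [ 0.09  0.11 -0.12] w 10.0 q [-0.06  0.63  1.62  0.    0.89  0.02]
tool axes cols [[0.0, 0.073, 0.997], [0.0, 0.997, -0.073], [-1.0, 0.0, 0.0]]
```

View pics/s5.png

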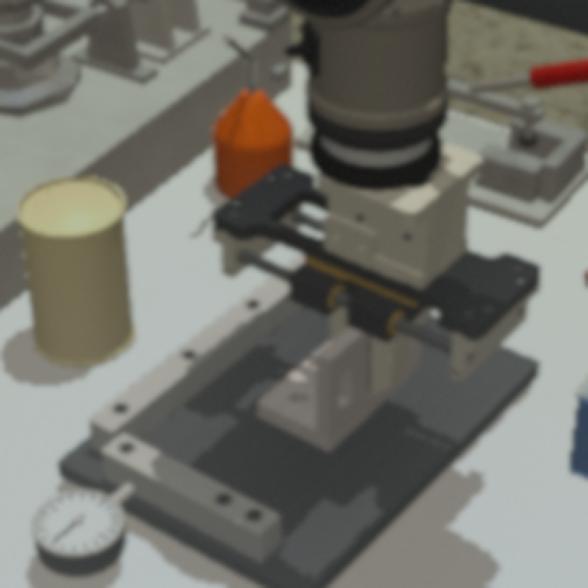

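The bracket is squared up (foot edge parallel to the fence in view, at (260,405)) with about 4 N down. Now I'll slide it back towards the fence.

Emit:
arm_command:
  plan:
    - {"tx": 0, "ty": 0, "tz": 0.3, "wx": 0, "wy": 0, "wz": 0, "jaw": -1}
    - {"tx": 0, "ty": 0, "tz": 0.5, "wx": 0, "wy": 0, "wz": 0, "jaw": -1}
    - {"tx": 0, "ty": 0, "tz": 0.5, "wx": 0, "wy": 0, "wz": 0, "jaw": -1}
    - {"tx": 0, "ty": 0, "tz": 0.5, "wx": 0, "wy": 0, "wz": 0, "jaw": -1}
    - {"tx": 0, "ty": 0, "tz": 0.5, "wx": 0, "wy": 0, "wz": 0, "jaw": -1}
    - {"tx": 0, "ty": 0, "tz": 0.5, "wx": 0, "wy": 0, "wz": 0, "jaw": -1}
    - {"tx": 0, "ty": 0, "tz": 0.5, "wx": 0, "wy": 0, "wz": 0, "jaw": -1}
    - {"tx": 0, "ty": 0, "tz": 0.3, "wx": 0, "wy": 0, "wz": 0, "jaw": -1}
    - {"tx": 0, "ty": 0, "tz": 0.2, "wx": 0, "wy": 0, "wz": 0, "jaw": -1}
    - {"tx": 0, "ty": 0, "tz": 0, "wx": 0, "wy": 0, "wz": 0, "jaw": -1}

```text
time: 6.25
tool_pos: [602.5, 42.0, 62.3]
tcp_rot: [-3.059, 1.568, -3.132]
contact_force: [-6.6, 0.9, 9.1]
grip_width: 9.6
```

```bash
python3 - <<'E'
from go import *
show([566,45,62],-0.074)
crop("side",(190,100,400,310),2.8,"pics/s6.png")
E
```

```text
t 6.25 pos [602.5  42.   62.3] turn [ 0.0009 -0.0029  0.0002] shift in target axes cm [ 0.029  0.025 -3.666] in current axes [ 0.04   0.028 -3.666]
F [-6.6  0.9  9.1] M [0.08 0.75 0.01] w 9.6 q [-0.06  0.68  1.51 -0.    0.95  0.02]
tool axes cols [[-0.003, 0.073, 0.997], [-0.0, 0.997, -0.073], [-1.0, -0.0, -0.003]]
```

View pics/s6.png

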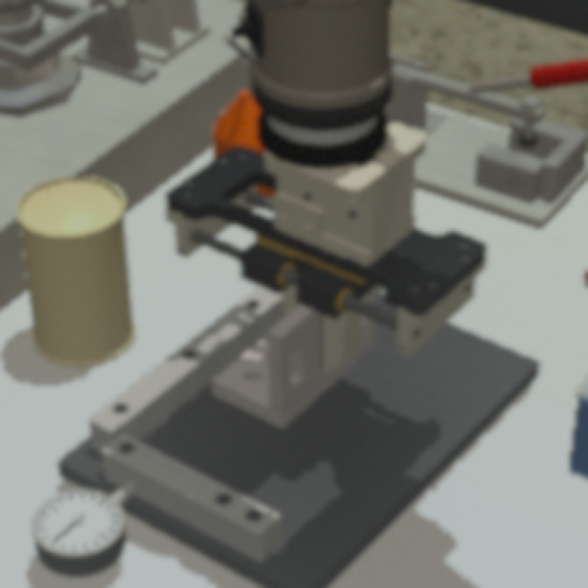

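Emit:
arm_command:
  plan:
    - {"tx": -0.04, "ty": 0, "tz": 0.1, "wx": 0, "wy": 0, "wz": 0, "jaw": -1}
    - {"tx": 0, "ty": 0, "tz": 0.1, "wx": 0, "wy": 0, "wz": 0, "jaw": -1}
    - {"tx": 0, "ty": 0, "tz": 0, "wx": 0, "wy": 0, "wz": 0, "jaw": -1}

```text
time: 6.6
tool_pos: [604.4, 41.9, 62.3]
tcp_rot: [-3.064, 1.568, -3.137]
contact_force: [-7.2, 0.7, 7.1]
grip_width: 10.3
```

```bash
python3 - <<'E'
from go import *
show([566,45,62],-0.074)
E
```

```text
t 6.6 pos [604.4  41.9  62.3] turn [ 0.0009 -0.0031  0.0002] shift in target axes cm [ 0.031  0.026 -3.857] in current axes [ 0.043  0.029 -3.857]
F [-7.2  0.7  7.1] M [0.11 0.68 0.01] w 10.3 q [-0.06  0.68  1.51 -0.    0.96  0.02]
tool axes cols [[-0.003, 0.073, 0.997], [-0.0, 0.997, -0.073], [-1.0, -0.0, -0.003]]
```

Emit:
arm_command:
  plan:
    - {"tx": -0.03, "ty": 0, "tz": 0.1, "wx": 0, "wy": 0, "wz": 0, "jaw": -1}
    - {"tx": 0, "ty": 0, "tz": 0.1, "wx": 0, "wy": 0, "wz": 0, "jaw": -1}
    - {"tx": 0, "ty": 0, "tz": 0.05, "wx": 0, "wy": 0, "wz": 0, "jaw": -1}
    - {"tx": 0, "ty": 0, "tz": 0, "wx": 0, "wy": 0, "wz": 0, "jaw": -1}

```text
time: 7.0
tool_pos: [607.7, 41.6, 62.3]
tcp_rot: [-3.039, 1.569, -3.113]
contact_force: [-5.1, 0.8, 2.9]
grip_width: 10.0
```

```bash
python3 - <<'E'
from go import *
show([566,45,62],-0.074)
E
```

```text
t 7.0 pos [607.7  41.6  62.3] turn [ 0.0004 -0.0016  0.0002] shift in target axes cm [ 0.026  0.028 -4.179] in current axes [ 0.033  0.03  -4.179]
F [-5.1  0.8  2.9] M [0.04 0.44 0.03] w 10.0 q [-0.06  0.69  1.5  -0.    0.96  0.02]
tool axes cols [[-0.002, 0.074, 0.997], [-0.0, 0.997, -0.074], [-1.0, -0.0, -0.002]]
```

Still free sliding. I'll creep on in 0.5 mm rows.

Emit:
arm_command:
  plan:
    - {"tx": 0, "ty": 0, "tz": 0.05, "wx": 0, "wy": 0, "wz": 0, "jaw": -1}
    - {"tx": 0, "ty": 0, "tz": 0.05, "wx": 0, "wy": 0, "wz": 0, "jaw": -1}
    - {"tx": 0, "ty": 0, "tz": 0, "wx": 0, "wy": 0, "wz": 0, "jaw": -1}

```text
time: 7.3
tool_pos: [609.4, 41.5, 62.2]
tcp_rot: [-2.024, 1.571, -2.098]
contact_force: [-2.4, 0.7, -0.2]
grip_width: 9.8
```

```bash
python3 - <<'E'
from go import *
show([566,45,62],-0.074)
E
```

```text
t 7.3 pos [609.4  41.5  62.2] turn [ 0.     -0.0001  0.0001] shift in target axes cm [ 0.021  0.033 -4.351] in current axes [ 0.021  0.033 -4.351]
F [-2.4  0.7 -0.2] M [0.05 0.27 0.  ] w 9.8 q [-0.06  0.69  1.49 -0.    0.96  0.02]
tool axes cols [[-0.0, 0.074, 0.997], [-0.0, 0.997, -0.074], [-1.0, -0.0, -0.0]]
```

Emit:
arm_command:
  plan:
    - {"tx": 0, "ty": 0, "tz": 0.05, "wx": 0, "wy": 0, "wz": 0, "jaw": -1}
    - {"tx": 0, "ty": 0, "tz": 0.05, "wx": 0, "wy": 0, "wz": 0, "jaw": -1}
    - {"tx": 0, "ty": 0, "tz": 0, "wx": 0, "wy": 0, "wz": 0, "jaw": -1}

```text
time: 7.6
tool_pos: [610.2, 41.5, 62.2]
tcp_rot: [-3.007, 1.57, -3.081]
contact_force: [-2.8, 0.8, -1.1]
grip_width: 9.6
```

```bash
python3 - <<'E'
from go import *
show([566,45,62],-0.074)
crop("side",(190,170,330,290),5,"pics/s7.png")
E
```

```text
t 7.6 pos [610.2  41.5  62.2] turn [-0.     -0.0005  0.0001] shift in target axes cm [ 0.023  0.026 -4.431] in current axes [ 0.025  0.026 -4.431]
F [-2.8  0.8 -1.1] M [ 0.    0.32 -0.06] w 9.6 q [-0.06  0.69  1.49 -0.    0.96  0.02]
tool axes cols [[-0.001, 0.074, 0.997], [-0.0, 0.997, -0.074], [-1.0, -0.0, -0.001]]
```

View pics/s7.png

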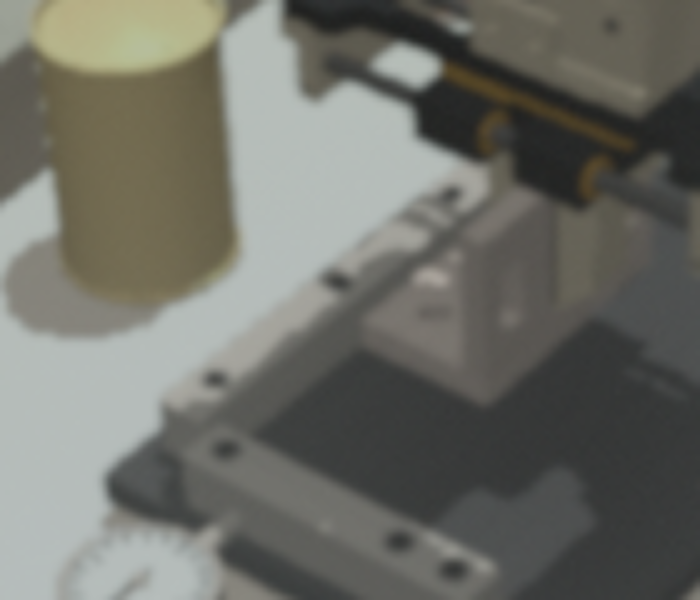

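The foot's edge at (365,330) is almost on the fence. I'm restoring the down-press and creeping on.

Emit:
arm_command:
  plan:
    - {"tx": 0.05, "ty": 0, "tz": 0, "wx": 0, "wy": 0, "wz": 0, "jaw": -1}
    - {"tx": 0, "ty": 0, "tz": 0.05, "wx": 0, "wy": 0, "wz": 0, "jaw": -1}
    - {"tx": 0, "ty": 0, "tz": 0.05, "wx": 0, "wy": 0, "wz": 0, "jaw": -1}
    - {"tx": 0, "ty": 0, "tz": 0, "wx": 0, "wy": 0, "wz": 0, "jaw": -1}

```text
time: 8.05
tool_pos: [610.2, 41.5, 62.3]
tcp_rot: [-3.059, 1.568, -3.132]
contact_force: [-8.2, 0.0, 4.8]
grip_width: 10.0
```

```bash
python3 - <<'E'
from go import *
show([566,45,62],-0.074)
E
```

```text
t 8.05 pos [610.2  41.5  62.3] turn [ 0.0001 -0.0023  0.0002] shift in target axes cm [ 0.026  0.026 -4.436] in current axes [ 0.036  0.027 -4.436]
F [-8.2  0.   4.8] M [ 0.06  1.08 -0.07] w 10.0 q [-0.06  0.69  1.49 -0.    0.97  0.02]
tool axes cols [[-0.002, 0.074, 0.997], [-0.0, 0.997, -0.074], [-1.0, -0.0, -0.002]]
```

Emit:
arm_command:
  plan:
    - {"tx": 0, "ty": 0, "tz": 0.05, "wx": 0, "wy": 0, "wz": 0, "jaw": -1}
    - {"tx": 0, "ty": 0, "tz": 0.05, "wx": 0, "wy": 0, "wz": 0, "jaw": -1}
    - {"tx": 0, "ty": 0, "tz": 0, "wx": 0, "wy": 0, "wz": 0, "jaw": -1}

```text
time: 8.35
tool_pos: [610.3, 41.5, 62.3]
tcp_rot: [-3.083, 1.566, 3.127]
contact_force: [-12.4, -0.2, 7.7]
grip_width: 9.7
```

```bash
python3 - <<'E'
from go import *
show([566,45,62],-0.074)
E
```

```text
t 8.35 pos [610.3  41.5  62.3] turn [ 0.0001 -0.0044  0.0003] shift in target axes cm [ 0.034  0.026 -4.444] in current axes [ 0.054  0.026 -4.443]
F [-12.4  -0.2   7.7] M [ 0.05  1.6  -0.09] w 9.7 q [-0.06  0.69  1.49 -0.    0.97  0.02]
tool axes cols [[-0.004, 0.074, 0.997], [0.0, 0.997, -0.074], [-1.0, -0.0, -0.004]]
```

It's in contact with the fence: x is stuck at 610.2 while the force rises, and Mz is about 0, so it's flush. The tool leans 4 mrad, so I'll counter that and ease the push.

Emit:
arm_command:
  plan:
    - {"tx": 0, "ty": 0, "tz": -0.02, "wx": 0, "wy": -0.006, "wz": 0, "jaw": -1}
    - {"tx": 0, "ty": 0, "tz": -0.02, "wx": 0, "wy": 0, "wz": 0, "jaw": -1}
    - {"tx": 0, "ty": 0, "tz": 0, "wx": 0, "wy": 0, "wz": 0, "jaw": -1}

```text
time: 8.65
tool_pos: [610.1, 41.5, 62.2]
tcp_rot: [-0.098, 1.569, -0.172]
contact_force: [-9.4, -0.2, 6.1]
grip_width: 9.9
```

```bash
python3 - <<'E'
from go import *
show([566,45,62],-0.074)
E
```

```text
t 8.65 pos [610.1  41.5  62.2] turn [0.0001 0.0021 0.0002] shift in target axes cm [ 0.019  0.024 -4.429] in current axes [ 0.01   0.025 -4.429]
F [-9.4 -0.2  6.1] M [ 0.05  1.66 -0.02] w 9.9 q [-0.06  0.69  1.49 -0.    0.96  0.02]
tool axes cols [[0.002, 0.074, 0.997], [-0.0, 0.997, -0.074], [-1.0, -0.0, 0.002]]
```

Emit:
arm_command:
  plan:
    - {"tx": 0, "ty": 0, "tz": 0, "wx": 0, "wy": 0.002, "wz": 0, "jaw": -1}
    - {"tx": 0, "ty": 0.2, "tz": 0, "wx": 0, "wy": 0, "wz": 0, "jaw": -1}
    - {"tx": 0, "ty": 0.3, "tz": 0, "wx": 0, "wy": 0, "wz": 0, "jaw": -1}
    - {"tx": 0, "ty": 0.4, "tz": 0, "wx": 0, "wy": 0, "wz": 0, "jaw": -1}
    - {"tx": 0, "ty": 0.4, "tz": 0, "wx": 0, "wy": 0, "wz": 0, "jaw": -1}
    - {"tx": 0, "ty": 0.2, "tz": 0, "wx": 0, "wy": 0, "wz": 0, "jaw": -1}
    - {"tx": 0, "ty": 0, "tz": 0, "wx": 0, "wy": 0, "wz": 0, "jaw": -1}

```text
time: 9.35
tool_pos: [611.1, 53.8, 62.4]
tcp_rot: [-1.631, 1.567, -1.705]
contact_force: [-11.5, -10.6, 7.7]
grip_width: 9.8
```

```bash
python3 - <<'E'
from go import *
show([566,45,62],-0.074)
crop("side",(190,170,330,290),5,"pics/s8.png")
E
```

```text
t 9.35 pos [611.1  53.8  62.4] turn [-0.     -0.0002  0.0041] shift in target axes cm [ 0.039 -1.208 -4.435] in current axes [ 0.045 -1.208 -4.435]
F [-11.5 -10.6   7.7] M [-1.68  1.71 -0.09] w 9.8 q [-0.04  0.69  1.48 -0.    0.97  0.04]
tool axes cols [[-0.001, 0.074, 0.997], [-0.004, 0.997, -0.074], [-1.0, -0.004, -0.0]]
```

View pics/s8.png

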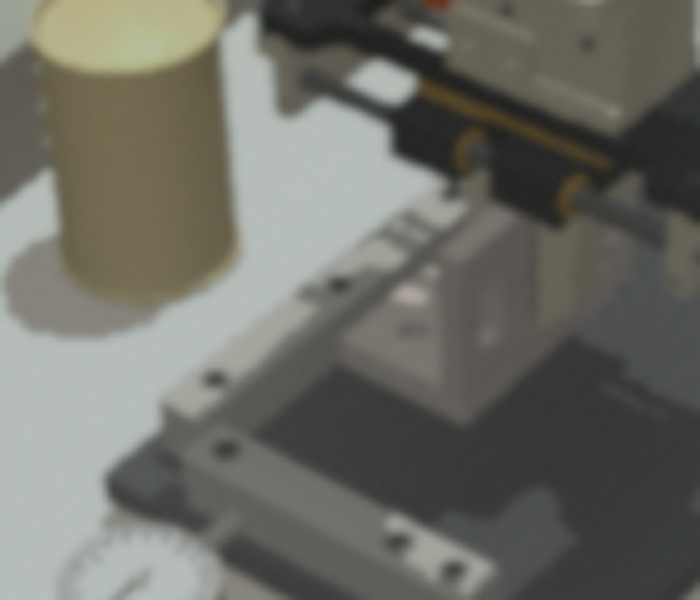

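It's still on the fence and tracking at constant offset, but with about 10 N lateral drag. I'll ease both pushes and continue.

Emit:
arm_command:
  plan:
    - {"tx": -0.03, "ty": 0, "tz": -0.04, "wx": 0, "wy": 0, "wz": 0, "jaw": -1}
    - {"tx": 0, "ty": 0.2, "tz": 0, "wx": 0, "wy": 0, "wz": 0, "jaw": -1}
    - {"tx": 0, "ty": 0.3, "tz": 0, "wx": 0, "wy": 0, "wz": 0, "jaw": -1}
    - {"tx": 0, "ty": 0.4, "tz": 0, "wx": 0, "wy": 0, "wz": 0, "jaw": -1}
    - {"tx": 0, "ty": 0.4, "tz": 0, "wx": 0, "wy": 0, "wz": 0, "jaw": -1}
    - {"tx": 0, "ty": 0.4, "tz": 0, "wx": 0, "wy": 0, "wz": 0, "jaw": -1}
    - {"tx": 0, "ty": 0.2, "tz": 0, "wx": 0, "wy": 0, "wz": 0, "jaw": -1}

```text
time: 10.1
tool_pos: [612.5, 73.2, 62.4]
tcp_rot: [-1.45, 1.567, -1.524]
contact_force: [-10.3, -11.5, 7.5]
grip_width: 9.9
```

```bash
python3 - <<'E'
from go import *
show([566,45,62],-0.074)
E
```

```text
t 10.1 pos [612.5  73.2  62.4] turn [0.     0.0004 0.0035] shift in target axes cm [ 0.036 -3.158 -4.43 ] in current axes [ 0.045 -3.158 -4.431]
F [-10.3 -11.5   7.5] M [-1.9   1.79 -0.08] w 9.9 q [-0.    0.7   1.47 -0.    0.97  0.07]
tool axes cols [[0.0, 0.074, 0.997], [-0.004, 0.997, -0.074], [-1.0, -0.004, 0.0]]
```

Emit:
arm_command:
  plan:
    - {"tx": -0.04, "ty": 0, "tz": -0.04, "wx": 0, "wy": 0, "wz": 0.003, "jaw": -1}
    - {"tx": 0, "ty": 0.2, "tz": 0, "wx": 0, "wy": 0, "wz": 0, "jaw": -1}
    - {"tx": 0, "ty": 0.3, "tz": 0, "wx": 0, "wy": 0, "wz": 0, "jaw": -1}
    - {"tx": 0, "ty": 0.4, "tz": 0, "wx": 0, "wy": 0, "wz": 0, "jaw": -1}
    - {"tx": 0, "ty": 0.4, "tz": 0, "wx": 0, "wy": 0, "wz": 0, "jaw": -1}
    - {"tx": 0, "ty": 0.3, "tz": 0, "wx": 0, "wy": 0, "wz": 0, "jaw": -1}
    - {"tx": 0, "ty": 0.2, "tz": 0, "wx": 0, "wy": 0, "wz": 0, "jaw": -1}

```text
time: 10.8
tool_pos: [613.9, 92.2, 62.2]
tcp_rot: [0.564, 1.569, 0.49]
contact_force: [-5.7, -5.6, -0.1]
grip_width: 9.7
```

```bash
python3 - <<'E'
from go import *
show([566,45,62],-0.074)
crop("side",(190,170,330,290),5,"pics/s9.png")
E
```

```text
t 10.8 pos [613.9  92.2  62.2] turn [ 0.0001  0.0013 -0.0008] shift in target axes cm [ 0.023 -5.058 -4.43 ] in current axes [ 0.013 -5.057 -4.43 ]
F [-5.7 -5.6 -0.1] M [-0.94  0.95 -0.06] w 9.7 q [0.03 0.7  1.46 0.   0.98 0.1 ]
tool axes cols [[0.001, 0.074, 0.997], [0.001, 0.997, -0.074], [-1.0, 0.001, 0.001]]
```

View pics/s9.png

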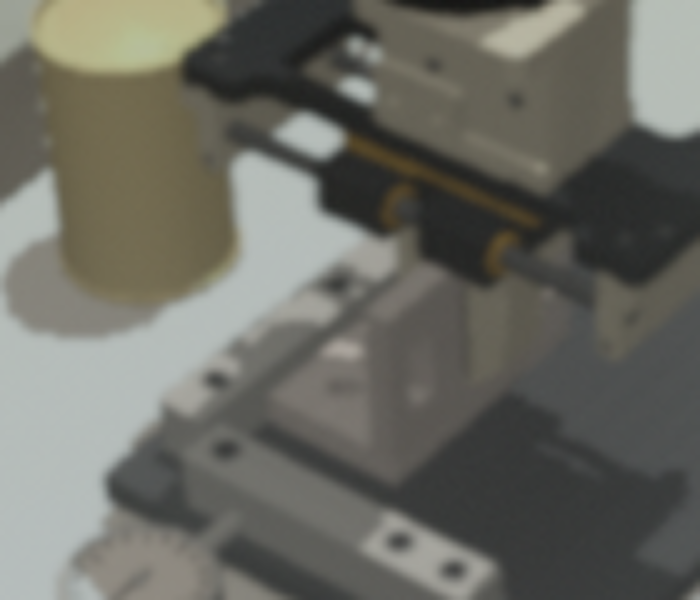

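The bracket is flush along the fence, with its end about 30 mm short of the stop. Continuing.

Emit:
arm_command:
  plan:
    - {"tx": 0.03, "ty": 0.2, "tz": 0, "wx": 0, "wy": 0, "wz": 0, "jaw": -1}
    - {"tx": 0, "ty": 0.4, "tz": 0, "wx": 0, "wy": 0, "wz": 0, "jaw": -1}
    - {"tx": 0, "ty": 0.4, "tz": 0, "wx": 0, "wy": 0, "wz": 0, "jaw": -1}
    - {"tx": 0, "ty": 0.4, "tz": 0, "wx": 0, "wy": 0, "wz": 0, "jaw": -1}
    - {"tx": 0, "ty": 0.3, "tz": 0, "wx": 0, "wy": 0, "wz": 0, "jaw": -1}
    - {"tx": 0, "ty": 0.2, "tz": 0, "wx": 0, "wy": 0, "wz": 0, "jaw": -1}
    - {"tx": 0, "ty": 0, "tz": 0, "wx": 0, "wy": 0, "wz": 0, "jaw": -1}

```text
time: 11.55
tool_pos: [615.3, 111.1, 62.2]
tcp_rot: [0.55, 1.569, 0.476]
contact_force: [-5.7, -3.8, 1.9]
grip_width: 10.1
```

```bash
python3 - <<'E'
from go import *
show([566,45,62],-0.074)
crop("side",(190,210,300,290),6.4,"pics/s10.png")
E
```

```text
t 11.55 pos [615.3 111.1  62.2] turn [ 0.0001  0.0013 -0.0008] shift in target axes cm [ 0.021 -6.953 -4.427] in current axes [ 0.01  -6.952 -4.428]
F [-5.7 -3.8  1.9] M [-0.88  1.05 -0.13] w 10.1 q [0.06 0.71 1.45 0.   0.98 0.13]
tool axes cols [[0.001, 0.074, 0.997], [0.001, 0.997, -0.074], [-1.0, 0.001, 0.001]]
```

View pics/s10.png

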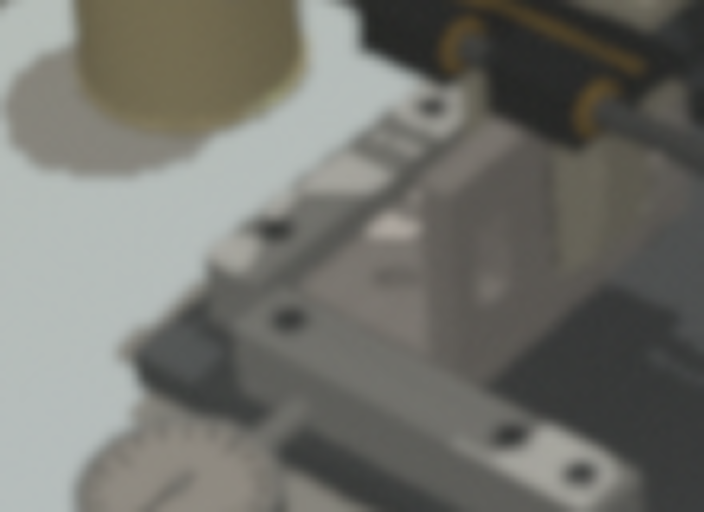

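Emit:
arm_command:
  plan:
    - {"tx": 0.02, "ty": 0.15, "tz": 0.01, "wx": 0, "wy": 0, "wz": 0, "jaw": -1}
    - {"tx": 0, "ty": 0.2, "tz": 0, "wx": 0, "wy": 0, "wz": 0, "jaw": -1}
    - {"tx": 0, "ty": 0.15, "tz": 0, "wx": 0, "wy": 0, "wz": 0, "jaw": -1}
    - {"tx": 0, "ty": 0.1, "tz": 0, "wx": 0, "wy": 0, "wz": 0, "jaw": -1}
    - {"tx": 0, "ty": 0.1, "tz": 0, "wx": 0, "wy": 0, "wz": 0, "jaw": -1}
    - {"tx": 0, "ty": 0, "tz": 0, "wx": 0, "wy": 0, "wz": 0, "jaw": -1}

```text
time: 12.2
tool_pos: [615.7, 116.9, 62.2]
tcp_rot: [-0.651, 1.57, -0.725]
contact_force: [-6.4, -9.4, 4.0]
grip_width: 9.9
```

```bash
python3 - <<'E'
from go import *
show([566,45,62],-0.074)
E
```

```text
t 12.2 pos [615.7 116.9  62.2] turn [-0.0002  0.0009  0.0007] shift in target axes cm [ 0.024 -7.538 -4.429] in current axes [ 0.025 -7.539 -4.428]
F [-6.4 -9.4  4. ] M [-1.48  1.25 -0.13] w 9.9 q [ 0.07  0.71  1.44 -0.    0.99  0.14]
tool axes cols [[0.001, 0.074, 0.997], [-0.001, 0.997, -0.074], [-1.0, -0.001, 0.001]]
```

Emit:
arm_command:
  plan:
    - {"tx": 0, "ty": 0.08, "tz": 0, "wx": 0, "wy": 0, "wz": 0, "jaw": -1}
    - {"tx": 0, "ty": 0.08, "tz": 0, "wx": 0, "wy": 0, "wz": 0, "jaw": -1}
    - {"tx": 0, "ty": 0, "tz": 0, "wx": 0, "wy": 0, "wz": 0, "jaw": -1}

```text
time: 12.5
tool_pos: [615.8, 118.2, 62.2]
tcp_rot: [-0.983, 1.57, -1.057]
contact_force: [-7.5, -10.7, 4.3]
grip_width: 9.7
```

```bash
python3 - <<'E'
from go import *
show([566,45,62],-0.074)
E
```

```text
t 12.5 pos [615.8 118.2  62.2] turn [-0.0002  0.0007  0.001 ] shift in target axes cm [ 0.025 -7.667 -4.426] in current axes [ 0.03  -7.668 -4.425]
F [ -7.5 -10.7   4.3] M [-1.69  1.26 -0.07] w 9.7 q [ 0.07  0.71  1.44 -0.    0.99  0.14]
tool axes cols [[0.001, 0.074, 0.997], [-0.001, 0.997, -0.074], [-1.0, -0.001, 0.001]]
```

The spindle is going in, with Fy up to 10.7 N. I'll creep to the stop.

Emit:
arm_command:
  plan:
    - {"tx": 0, "ty": 0.08, "tz": 0.01, "wx": 0, "wy": 0, "wz": 0, "jaw": -1}
    - {"tx": 0, "ty": 0.08, "tz": 0, "wx": 0, "wy": 0, "wz": 0, "jaw": -1}
    - {"tx": 0, "ty": 0, "tz": 0, "wx": 0, "wy": 0, "wz": 0, "jaw": -1}

```text
time: 12.8
tool_pos: [615.9, 119.5, 62.3]
tcp_rot: [-1.283, 1.569, -1.357]
contact_force: [-8.0, -11.5, 4.5]
grip_width: 9.8
```

```bash
python3 - <<'E'
from go import *
show([566,45,62],-0.074)
E
```

```text
t 12.8 pos [615.9 119.5  62.3] turn [-0.0003  0.0004  0.0015] shift in target axes cm [ 0.031 -7.796 -4.426] in current axes [ 0.041 -7.797 -4.424]
F [ -8.  -11.5   4.5] M [-1.88  1.33 -0.11] w 9.8 q [ 0.07  0.71  1.44 -0.    0.99  0.15]
tool axes cols [[0.0, 0.074, 0.997], [-0.002, 0.997, -0.074], [-1.0, -0.001, 0.0]]
```

Emit:
arm_command:
  plan:
    - {"tx": 0, "ty": 0.08, "tz": 0, "wx": 0, "wy": 0, "wz": 0, "jaw": -1}
    - {"tx": 0, "ty": 0.08, "tz": 0, "wx": 0, "wy": 0, "wz": 0, "jaw": -1}
    - {"tx": 0, "ty": 0, "tz": 0, "wx": 0, "wy": 0, "wz": 0, "jaw": -1}

```text
time: 13.1
tool_pos: [616.0, 121.0, 62.3]
tcp_rot: [-1.393, 1.569, -1.467]
contact_force: [-8.4, -12.5, 5.1]
grip_width: 9.8
```

```bash
python3 - <<'E'
from go import *
show([566,45,62],-0.074)
E
```

```text
t 13.1 pos [616.  121.   62.3] turn [-0.0002  0.0003  0.0017] shift in target axes cm [ 0.029 -7.944 -4.424] in current axes [ 0.041 -7.945 -4.423]
F [ -8.4 -12.5   5.1] M [-2.02  1.33 -0.12] w 9.8 q [ 0.07  0.71  1.44 -0.    0.99  0.15]
tool axes cols [[0.0, 0.074, 0.997], [-0.002, 0.997, -0.074], [-1.0, -0.002, 0.0]]
```

Emit:
arm_command:
  plan:
    - {"tx": 0, "ty": 0.08, "tz": 0, "wx": 0, "wy": 0, "wz": 0.001, "jaw": -1}
    - {"tx": 0, "ty": 0.05, "tz": 0, "wx": 0, "wy": 0, "wz": 0, "jaw": -1}
    - {"tx": 0, "ty": 0, "tz": 0, "wx": 0, "wy": 0, "wz": 0, "jaw": -1}

```text
time: 13.4
tool_pos: [616.1, 121.9, 62.3]
tcp_rot: [-1.299, 1.57, -1.373]
contact_force: [-8.0, -13.9, 5.1]
grip_width: 10.1
```

```bash
python3 - <<'E'
from go import *
show([566,45,62],-0.074)
E
```

```text
t 13.4 pos [616.1 121.9  62.3] turn [-0.0003  0.0003  0.0011] shift in target axes cm [ 0.03  -8.043 -4.428] in current axes [ 0.038 -8.045 -4.426]
F [ -8.  -13.9   5.1] M [-2.13  1.39 -0.15] w 10.1 q [ 0.07  0.71  1.44 -0.    0.99  0.15]
tool axes cols [[0.0, 0.074, 0.997], [-0.001, 0.997, -0.074], [-1.0, -0.001, 0.0]]
```

Emit:
arm_command:
  plan:
    - {"tx": 0, "ty": 0.05, "tz": 0, "wx": 0, "wy": 0, "wz": 0, "jaw": -1}
    - {"tx": 0, "ty": 0.05, "tz": 0, "wx": 0, "wy": 0, "wz": 0, "jaw": -1}
    - {"tx": 0, "ty": 0, "tz": 0, "wx": 0, "wy": 0, "wz": 0, "jaw": -1}

```text
time: 13.7
tool_pos: [616.1, 122.0, 62.4]
tcp_rot: [-1.524, 1.568, -1.598]
contact_force: [-10.2, -16.9, 5.9]
grip_width: 9.9
```

```bash
python3 - <<'E'
from go import *
show([566,45,62],-0.074)
crop("side",(190,210,300,290),6.4,"pics/s11.png")
crop("top",(210,160,290,220),8,"pics/t11.png")
E
```

```text
t 13.7 pos [616.1 122.   62.4] turn [-0.0003  0.0001  0.0025] shift in target axes cm [ 0.038 -8.048 -4.431] in current axes [ 0.058 -8.049 -4.428]
F [-10.2 -16.9   5.9] M [-2.72  1.48 -0.11] w 9.9 q [ 0.07  0.71  1.44 -0.    0.99  0.15]
tool axes cols [[-0.0, 0.074, 0.997], [-0.002, 0.997, -0.074], [-1.0, -0.002, 0.0]]
```

View pics/s11.png

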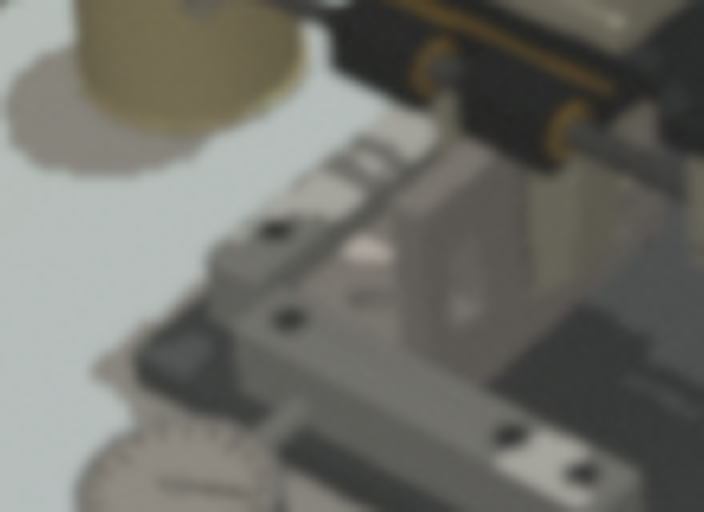

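View pics/t11.png

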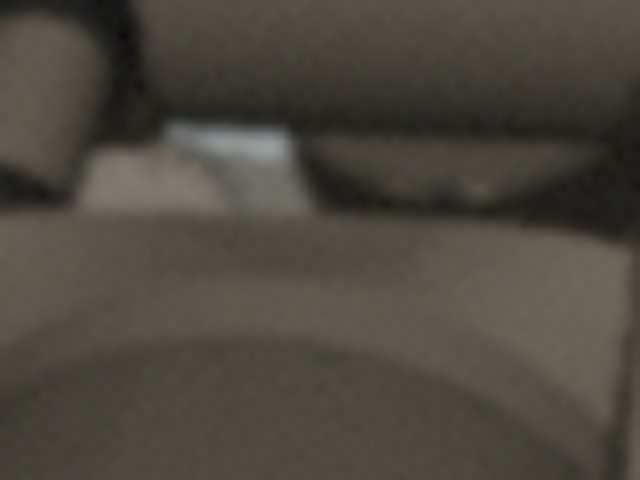

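The tool has stopped hard at y=122.0 (expected about 121.6). Fy keeps rising and the needle has turned, now pointing right at (210,488). I'll level the 2.5 mrad roll and firm up the hold.

Emit:
arm_command:
  plan:
    - {"tx": 0, "ty": 0.03, "tz": 0.02, "wx": 0, "wy": 0, "wz": 0.0025, "jaw": -1}
    - {"tx": 0, "ty": 0.02, "tz": 0.02, "wx": 0, "wy": 0, "wz": 0, "jaw": -1}
    - {"tx": 0, "ty": 0, "tz": 0, "wx": 0, "wy": 0, "wz": 0, "jaw": -1}
    - {"tx": 0, "ty": 0, "tz": 0, "wx": 0, "wy": 0, "wz": 0, "jaw": -1}

```text
time: 14.2
tool_pos: [616.1, 122.0, 62.3]
tcp_rot: [-2.424, 1.57, -2.498]
contact_force: [-11.5, -18.5, 7.0]
grip_width: 9.9
```

```bash
python3 - <<'E'
from go import *
show([566,45,62],-0.074)
E
```

```text
t 14.2 pos [616.1 122.   62.3] turn [-0.0001 -0.0009  0.0008] shift in target axes cm [ 0.031 -8.051 -4.43 ] in current axes [ 0.042 -8.051 -4.429]
F [-11.5 -18.5   7. ] M [-3.18  1.58 -0.13] w 9.9 q [ 0.07  0.71  1.44 -0.    0.99  0.15]
tool axes cols [[-0.001, 0.074, 0.997], [-0.001, 0.997, -0.074], [-1.0, -0.001, -0.001]]
```

Emit:
arm_command:
  plan:
    - {"tx": 0, "ty": 0, "tz": 0, "wx": 0, "wy": 0, "wz": 0, "jaw": -1}
    - {"tx": 0, "ty": 0, "tz": 0, "wx": 0, "wy": 0, "wz": 0, "jaw": -1}
    - {"tx": 0, "ty": 0, "tz": 0, "wx": 0, "wy": 0, "wz": 0, "jaw": -1}
    - {"tx": 0, "ty": 0, "tz": 0, "wx": 0, "wy": 0, "wz": 0, "jaw": -1}
    - {"tx": 0, "ty": 0, "tz": 0, "wx": 0, "wy": 0, "wz": 0, "jaw": -1}

```text
time: 14.7
tool_pos: [616.1, 122.0, 62.3]
tcp_rot: [-2.433, 1.57, -2.508]
contact_force: [-11.2, -18.5, 7.2]
grip_width: 9.9
```

```bash
python3 - <<'E'
from go import *
show([566,45,62],-0.074)
crop("side",(130,120,370,300),3.3,"pics/s12.png")
E
```

```text
t 14.7 pos [616.1 122.   62.3] turn [-0.0002 -0.0009  0.0008] shift in target axes cm [ 0.03  -8.049 -4.43 ] in current axes [ 0.04  -8.05  -4.429]
F [-11.2 -18.5   7.2] M [-3.16  1.6  -0.1 ] w 9.9 q [ 0.07  0.71  1.44 -0.    0.99  0.15]
tool axes cols [[-0.001, 0.074, 0.997], [-0.001, 0.997, -0.074], [-1.0, -0.001, -0.001]]
```

View pics/s12.png

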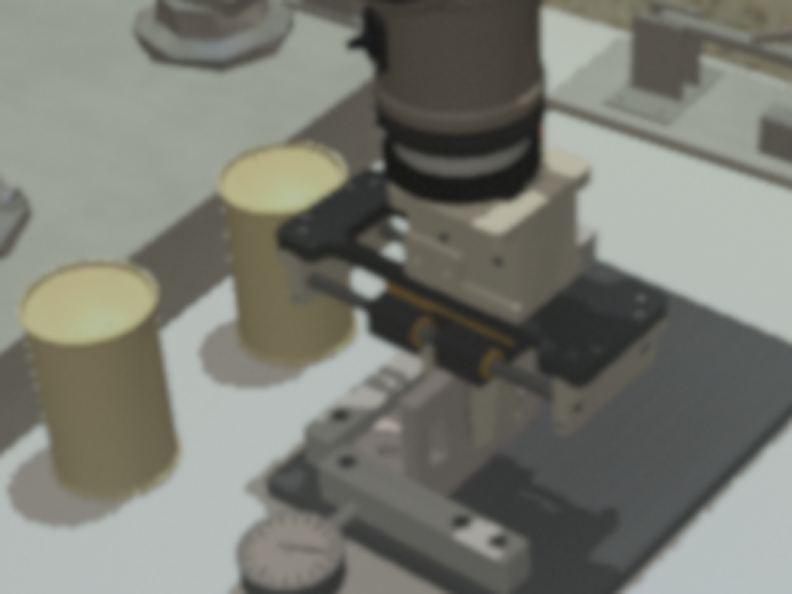

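The bracket sits in the corner at (400,440), the needle has turned, at (305,548), and both cans are untouched. The forces are steady, so I'm handing in.

```bash
python3 - <<'E'
from plant import bot
print(bot.close_job())
E
```

```text
the job is handed in; nothing more can be done
None
```

I gripped the bracket by its web and turned it square on the plate. I then slid it back onto the long fence, about 75 mm short of the spindle, and along the fence to the end stop. I handed the job in at about 14.7 s, still holding the bracket pressed into the corner.

**Last checks that agreed**
- **Position:** the tool stopped dead at (616.1, 122.0) mm. The camera estimate for the seated position was about (615.4, 121.6).
- **Hold:** the forces stayed steady for half a second at about 11 N into the back fence, 18 N into the stop and 7 N down.
- **Squareness:** the turning moment was about -0.1 N m, so I took it as flush along the fence.
- **Tilt:** the tool was within 1 mrad of level.
- **Gauge:** the needle had turned.
- **Bystanders:** both cans were where they started.

**Less certain**
- **Temporary tilt:** while sliding, drag leaned the tool by up to about 4 mrad. I levelled it by easing the pushes and turning the tool back, but the trailing edge may have lifted by up to about 0.4 mm for a moment.
- **Down force:** the reading once dipped to about -1 N. That is less than the bracket's weight, so it should not have lifted.
- **Not seen directly:** the arm hid the seated corner from the top camera. Flushness there rests on the forces, the tool pose and the side view.
- **Not re-checked:** the last picture did not cover the oil can or the seam micrometer. I saw the oil can standing in mid-job pictures, and the arm did not work near the micrometer.

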